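# Make up two inspection kits at the measuring bench

### The job

Make up the two inspection kits. Slide the flat plate along its guide block until it sticks out over the open end, grip it by that end and lay it flat on the black rest pad inside the rectangle of the plate tray, and stand the short sleeve upright in the circle of that same tray; in the other tray lay the ring flat in the large circle and stand the tall sleeve upright in the small circle. Leave the hexagonal spacer and the loupe where they stand.

Things in the scene. Friction and masses are not known exactly. Their poses are not given: they have to be found in the camera images.
- plate: Loose aluminium plate, 100 (x) x 40 (y) x 5 mm, 55 g, a 12 mm hole near each end. Origin: centre of underside, z up. At the start it lies in the guide's channel, x along the guide's x, underside 36 mm above the table, its centre 16 to 22 mm from the guide's towards the open +x end. The channel walls are as high as its top, so it cannot be gripped there.
- guide: Fixed dark steel block, 168 (x) x 64 (y) mm, within 0.3 rad of world axes. Origin: centre of underside. Channel along x, 44 mm wide, floor 36 mm and walls 41 mm above table. The -x end (near the robot) has an 8 mm stop, 41 mm high; the +x end is open. About 45 mm of bare floor behind the plate lets a fingertip push it to +x. Plate centre at x = 70 to 76 mm overhangs 36 to 42 mm, stable.
- short_sleeve: Loose steel tube standing upright, 32 mm outside diameter, 18 mm bore, 30 mm high, 100 g. Origin: centre of its underside, z up along its axis.
- tall_sleeve: Loose steel tube standing upright, 32 mm outside diameter, 18 mm bore, 60 mm high (twice the short one), 200 g. Origin: centre of its underside, z up along its axis.
- ring: Loose steel ring lying flat, 50 mm outside diameter, 30 mm bore, 18 mm high, 140 g. Origin: centre of its underside, z up along its axis.
- hex_spacer: Spare loose steel hexagonal block standing upright, 34 mm across flats, 40 mm high, belonging to neither kit: to be left alone. Origin: centre of its underside.
- loupe: Loose black waisted loupe standing upright, 42 mm diameter, 42 mm high: to be left alone. Origin: centre of its underside.
- plate_tray: Fixed grey tray, 170 (x) x 132 (y) mm, floor 4 and rim (4 mm wide) 10 mm above table, within 0.3 rad of world axes. Origin: centre of underside. At x = +33, y = 0 mm (far half) a black pad 26 (x) x 96 (y) mm, top 18 mm above table, in a 46 x 106 mm rectangle: plate goes centred on it, long side along tray y, either way round. At x = -37, y = 0 a 36 mm circle: short sleeve.
- ring_tray: Fixed grey tray, 176 (x) x 100 (y) mm, floor 4 and rim (4 mm wide) 10 mm above table, within 0.3 rad of world axes. Origin: centre of underside, z up. Two black circles on its floor: a 55 mm one at x = +34, y = 0 mm (far half), place of the ring; a 36 mm one at x = -37, y = 0, place of the tall sleeve.
Mind the look-alikes: they are no part of the job. Leave any orange or purple look-alike of the tall_sleeve alone.

How it is judged:
By the outcome, as a careful person would: the job done as asked, in the order asked, and still so for the second after the job is handed in, with the robot touching nothing.
It also fails if it takes over 131 s, if anything falls off the work surface, if the arm or the gripper's body presses on something with over 40 N, if the wrist force passes 120 N, or if a joint passes its speed limit or range.

### The arm

A 7-joint arm with a two-finger parallel gripper is mounted at the origin on the work surface. World frame = base frame: x ahead of the robot, y to its left, z up, the work surface at z = 0. Lengths are in mm, angles in rad, forces in N, time in s.
With the tool pointing down it reaches from about 400 to 875 mm from the base axis. Payload 4.4 kg.
Tool frame: the origin (TCP) lies at the very end of the fingers, on their centre line; the grasp point (between the pads) lies 19 mm behind it (ctrl.grip_depth is the distance from the TCP to the grasp point, in mm); z points along the fingers, x is the direction in which the jaws open and shut, and the axes are right-handed (so a half turn about z gives the same grasp; the last joint's range is limited). The gripper opens to 85 mm and grips with 20 to 120 N. Pads are 22 mm wide; open, the fingers measure 114 mm over their backs; the gripper's body (76 mm by 85 mm) begins 54 mm behind the grasp point. The pads swing forward as they close: fully open they stand 13 mm farther back than shut.
Start: joints at [1.163, 0.628, 0.038, 1.517, -0.027, 0.996, -0.02], TCP at [217.897, -612.404, 231.313] pointing down, gripper open.
Joint ranges: [-3.06, 3.06], [-0.37, 2.12], [-1.25, 1.32], [0.18, 2.47], [-1.1, 4.24], [0.23, 1.98], [-2.94, 2.94]. Speed limits (rad/s): [2.57, 2.57, 3.14, 3.14, 3.14, 3.14, 3.14].

### API

Orientations are given as [roll, pitch, yaw] about the fixed x, y, z axes, in that order (R = Rz(yaw) Ry(pitch) Rx(roll)).
In Python, from cell import ctrl gives the robot as it stands.
- The arm moves only by the shell command python3 -m creep 'ROWS'. ROWS is JSON, a list of rows, each an object with "hand": the opening, from 0 (shut) to 1 (fully open); "travel": the shift along the tool's x, y, z in cm, a list of three; "angular": the turn, a rotation vector about the tool's x, y, z in degrees, a list of three. In form: [{"hand": hand, "travel": [tx, ty, tz], "angular": [rx, ry, rz]}, ...]. A call has 1 to 20 rows; each row is the pose to reach, as a shift and turn from the pose measured when the call began, along the tool's axes at that moment; what a row does not reach only later rows make up. A row lasts 1/10 s, in which the tool goes at most 50 mm and 8.59 degrees, less where a joint would pass 70% of its speed; a pose out of reach is approached as far as the arm can. A call with a gripper value outside its range is refused whole. The fingers move at their own pace and stop on an object; the grip force is fixed at half the most. Time passes only in rows, so rows that repeat a pose let the fingers close. It gives the time, the measured TCP pose, the force and the opening at its end, in the units of the state.
- ctrl.read_state(): the state, without advancing time (a new reading comes with each control period).
- ctrl.get_image(name): name is "scene" or "top"; returns a dict with "frame" (400x640x3 uint8, red, green, blue), "fx", "fy", "cx", "cy" (pixels), "origin" and "orientation" of the camera in the world. Camera axes: x right, y down, z forward; pixel columns grow to the right and rows downward; lengths in mm; the calibration is good to about 2 mm. A picture is of the moment at which its call begins. There is no depth.
- ctrl.finish_job(): hands the job in, once; it reports no verdict.
Trained networks look in the newest picture that a camera, given by its name, has taken for a name from the list of things; names that differ only in an ending like _2 or _b are one class to them, and where a whole thing is asked for, a point or a joint stands for the part that bears it (a point fixed in the world has none). Each returns a list of dicts, best first, with "confidence" (0 to 1); they miss things now and then, are a little off and sometimes report something else, mostly with a low value. They report only what shows in the picture. A call takes as long as a camera call. They do not tell look-alikes from the thing itself.
- ctrl.regions_of(camera, thing): "region" (400x640 bool, what is visible of it).
- ctrl.spot_point(camera, thing): "at" ([x, y, z] in mm, in world coordinates, good to about 4 mm: a listed point, or the origin of a listed thing).
The state is a dict: "clock": time; "qpos": joint angles; "qd": joint speeds; "tau": joint torques, N m; "eef_pos": TCP position; "tool_rot": TCP orientation; "force": force on the tool from outside, world axes, zero at the start; "torque": the same for the moment, N m; "width": finger opening in mm.
Only numpy, scipy, OpenCV 4.12 (cv2) and the standard library are available. Lean on these libraries where they do the work, as an engineer would, in place of code of your own. Each camera call takes 0.05 s, during which the arm holds its last target. There are 200 camera calls.

## Working session

There is one attempt and no reset: what is moved stays moved. The work goes in short steps, Python scripts to look and compute and a shell command to move; the robot and the scene stay as the last step left them, time stands still between calls to the robot, and variables do not carry over. Pictures are saved under pics/ and viewed, about 12 in all and at most 16, crops included, and the job is handed in when it is done.

```bash
ls; mkdir -p pics
cat > h.py <<'E'
import numpy as np, cv2
from cell import ctrl
from scipy.spatial.transform import Rotation as R
def rot(o):
    o=np.array(o,float)
    if o.shape==(3,3): return o
    if o.shape==(3,): return R.from_euler('xyz',o).as_matrix()
    return R.from_quat(o).as_matrix()
def ray(im,u,v):
    d=rot(im['orientation'])@np.array([(u-im['cx'])/im['fx'],(v-im['cy'])/im['fy'],1.])
    return np.array(im['origin'],float),d
def atz(im,u,v,z):
    o,d=ray(im,u,v); return o+d*(z-o[2])/d[2]
def proj(im,p):
    q=rot(im['orientation']).T@(np.array(p,float)-np.array(im['origin'],float))
    return np.array([im['fx']*q[0]/q[2]+im['cx'],im['fy']*q[1]/q[2]+im['cy']])
def tri(a,ua,b,ub):
    o1,d1=ray(a,*ua);o2,d2=ray(b,*ub)
    t=np.linalg.lstsq(np.c_[d1,-d2],o2-o1,rcond=None)[0]
    p,q=o1+d1*t[0],o2+d2*t[1]
    return (p+q)/2,np.linalg.norm(p-q)
def save(name,fr): cv2.imwrite('pics/'+name,fr[...,::-1])
E
python3 - <<'E'
from h import *
print(ctrl.read_state(), ctrl.grip_depth)
for n in ('top','scene'):
    im=ctrl.get_image(n); save(n+'1.png',im['frame']); print({k:v for k,v in im.items() if k!='frame'})
    for t in 'plate guide short_sleeve tall_sleeve ring hex_spacer loupe plate_tray ring_tray'.split():
        for d in ctrl.spot_point(n,t)[:4]: print(n,t,np.round(d['at']),round(d['confidence'],2),np.round(proj(im,d['at'])))
E
```

```text
pics
{'clock': 0.0, 'qpos': array([ 1.16324574,  0.62936331,  0.03842639,  1.51835688, -0.0269927 ,
        0.99628334, -0.02001376]), 'qd': array([ 0.00262805,  0.0012006 , -0.00118843,  0.00193873,  0.001474  ,
        0.00105851, -0.00126998]), 'tau': array([ 4.06002664e-05, -5.63410842e+01,  1.22714169e+00, -1.93452930e+01,
        1.12854608e-02,  1.04836375e-02,  2.19813023e-05]), 'eef_pos': array([ 217.66668823, -611.81770636,  230.38121712]), 'tool_rot': array([ 3.14157005e+00,  1.89316629e-03, -1.22904271e+00]), 'force': array([-0.31926555, -0.25630286,  0.78042084]), 'torque': array([0.00861469, 0.01542914, 0.02067937]), 'width': 85.46830236051014} 18.700000000000003
{'fx': 398.02142512634987, 'fy': 398.02142512634987, 'cx': 322.1522905070732, 'cy': 190.0108013225203, 'origin': array([457.68040283,   6.62518509, 942.49902226]), 'orientation': array([-3.05450178,  0.00643205, -1.5745079 ])}
top plate [ 463. -372.   36.] 0.86 [492. 222.]
top guide [ 445. -378.    4.] 0.61 [489. 229.]
top short_sleeve [561. 173.  -4.] 0.44 [255. 182.]
top tall_sleeve [ 548. -178.    1.] 0.58 [
[... 386 characters left out ...]
551330357651, 'origin': array([1225.34631372, -170.50462945,  659.96191855]), 'orientation': array([-2.24837745, -0.00632161,  1.34439637])}
scene plate [ 459. -372.   40.] 0.8 [157. 211.]
scene guide [ 439. -380.    1.] 0.96 [159. 218.]
scene short_sleeve [561. 176.  -4.] 0.65 [396. 219.]
scene tall_sleeve [ 615. -169.   -2.] 0.95 [255. 258.]
scene tall_sleeve [ 484. -219.    1.] 0.62 [228. 221.]
scene tall_sleeve [ 545. -174.   -4.] 0.59 [250. 237.]
scene ring [435. -12.  -1.] 0.79 [309. 196.]
scene hex_spacer [ 424. -132.    1.] 0.6 [262. 200.]
scene hex_spacer [559. 177.  -1.] 0.34 [396. 217.]
scene loupe [448. 143.  -2.] 0.78 [368. 192.]
scene plate_tray [568.   9.   0.] 0.6 [330. 230.]
```

View pics/top1.png

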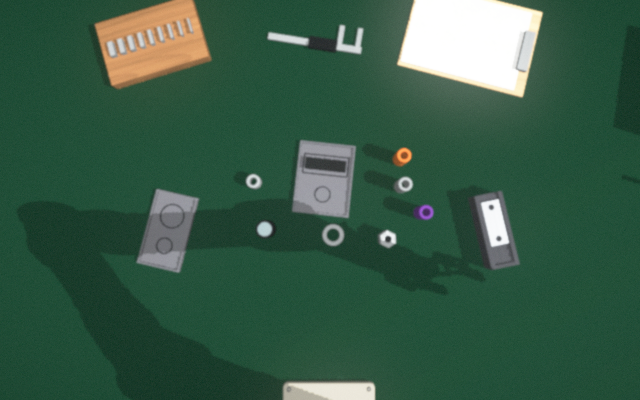

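View pics/scene1.png

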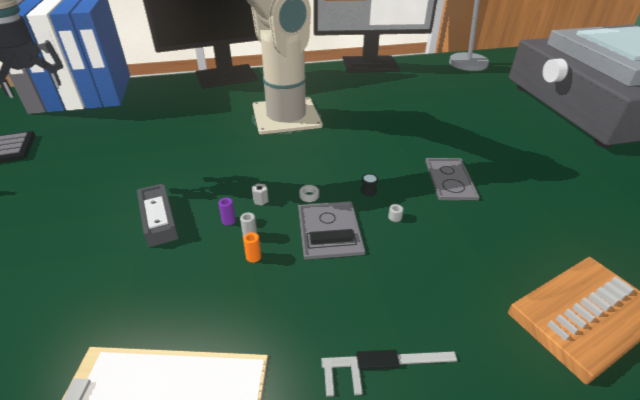

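Top view: the plate is at (494,222) in the guide. The steel tall sleeve is at (405,184), with look-alikes orange (403,156) and purple (425,212). The short sleeve is at (254,181), loupe (264,229), ring (333,235), hex (387,239), plate tray (323,178) and ring tray (168,230). Candidates for the tall sleeve are those three tubes plus the hex; I choose the grey one.

```bash
cat > meas.py <<'E'
from h import *
from scipy.optimize import least_squares, minimize
def prism(pts,z,h): return np.array([[*p,z+k] for k in (0,h) for p in pts])
a=np.linspace(0,2*np.pi,48,endpoint=False); circ=np.c_[np.cos(a),np.sin(a)]
def hullc(uv):
    h=cv2.convexHull(np.float32(uv)*16); m=cv2.moments(h); return np.array([m['m10'],m['m01']])/m['m00']/16, m['m00']/256
def maskc(m):
    n,l,s,c=cv2.connectedComponentsWithStats(m.astype(np.uint8)); i=1+np.argmax(s[1:,4]); return c[i],s[i,4],(l==i)
def best(cam,im,t,near):
    out=[]
    for d in ctrl.regions_of(cam,t):
        c,ar,m=maskc(d['region']); e=np.hypot(*(c-proj(im,near)))
        if e<15: out.append((e,c,ar,m))
    return min(out,key=lambda o:o[0]) if out else None
def imgs(cams=('top','scene')): return {c:ctrl.get_image(c) for c in cams}
def cyl(ims,t,near,r,h):
    obs={c:best(c,im,t,near) for c,im in ims.items()}
    obs={c:o for c,o in obs.items() if o is not None}
    for c,o in obs.items():
        f=lambda p: hullc([proj(ims[c],q) for q in prism(p+r*circ,0,h)])[0]-o[1]
        s=least_squares(f,near[:2],diff_step=1e-3).x
        ar=hullc([proj(ims[c],q) for q in prism(s+r*circ,0,h)])[1]
        print(t,c,np.round(s,1),'area ratio %.2f'%(o[2]/ar))
    if len(obs)==2:
        f=lambda p: np.concatenate([hullc([proj(ims[c],q) for q in prism(p[:2]+r*circ,p[2],h)])[0]-o[1] for c,o in obs.items()])
        s=least_squares(f,near,diff_step=1e-3,x_scale=[100,100,100]); print(t,'both',np.round(s.x,1),'res',np.round(s.fun,2))
def box(ims,t,near,L,W,z,h,yaw0):
    rect=np.array([[L,W],[-L,W],[-L,-W],[L,-W]])/2
    obs={c:best(c,im,t,near) for c,im in ims.items()}
    obs={c:o for c,o in obs.items() if o is not None}
    def iou(p,c,o,zz):
        cs,sn=np.cos(p[2]),np.sin(p[2]); P=rect@np.array([[cs,sn],[-sn,cs]])+p[:2]
        uv=np.array([proj(ims[c],q) for q in prism(P,zz,h)])
        k=4; m=np.zeros((400*k,640*k),np.uint8)
        cv2.fillConvexPoly(m,cv2.convexHull(np.int32(np.round(((uv+.5)*k-.5)*16))),1,shift=4)
        M=np.kron(o[3],np.ones((k,k),bool)); return 1-(m.astype(bool)&M).sum()/(m.astype(bool)|M).sum()
    sim=lambda d,x: np.array([x]+[x+np.eye(len(x))[i]*d[i] for i in range(len(x))])
    for c,o in obs.items():
        x0=np.array([near[0],near[1],yaw0]); s=minimize(iou,x0,args=(c,o,z),method='Nelder-Mead',options=dict(initial_simplex=sim([8,8,.15],x0),maxiter=70,xatol=.05,fatol=1e-4))
        print(t,c,np.round(s.x,3),'iou %.3f'%(1-s.fun))
    if len(obs)==2:
        x0=np.array([near[0],near[1],yaw0,z]); s=minimize(lambda p:sum(iou(p,c,o,p[3]) for c,o in obs.items()),x0,method='Nelder-Mead',options=dict(initial_simplex=sim([8,8,.15,6],x0),maxiter=110,xatol=.05,fatol=1e-4))
        print(t,'both x y yaw z',np.round(s.x,3),'miou %.3f'%(1-s.fun/2))
E
python3 - <<'E'
from meas import *
ims=imgs()
cyl(ims,'short_sleeve',[561,175,0],16,30)
cyl(ims,'tall_sleeve',[546,-176,0],16,60)
cyl(ims,'ring',[435,-11,0],25,18)
box(ims,'plate',[461,-372,36],100,40,36,5,.15)
box(ims,'guide',[442,-379,0],168,64,0,41,.15)
box(ims,'plate_tray',[570,10,0],170,132,0,10,-.1)
box(ims,'ring_tray',[446,372,0],176,100,0,10,-.25)
t=ims['top']['frame']; s=ims['scene']['frame']
A=cv2.resize(t[125:285,130:530],None,fx=2,fy=2,interpolation=cv2.INTER_CUBIC)
B=cv2.resize(s[150:280,130:490],(800,289),interpolation=cv2.INTER_CUBIC)
save('crop1.png',np.vstack([A,B])[:600])
E
```

```text
short_sleeve top [559. 172.] area ratio 0.79
short_sleeve scene [557.2 171.5] area ratio 0.86
short_sleeve both [558.3 171.6   0. ] res [0.15 0.28 0.21 0.31]
tall_sleeve top [ 547.7 -172.7] area ratio 0.88
tall_sleeve scene [ 610.6 -172.8] area ratio 0.98
tall_sleeve both [ 570.2 -173.2    0. ] res [-1.000e-02 -9.760e+00 -1.990e+00 -1.314e+01]
ring top [434.1 -13.2] area ratio 0.66
ring scene [432.9 -13.3] area ratio 0.94
ring both [433.8 -13.3   0. ] res [0.04 0.13 0.07 0.21]
plate top [ 4.60763e+02 -3.76590e+02  1.98000e-01] iou 0.917
guide top [ 4.44731e+02 -3.79698e+02  1.97000e-01] iou 0.655
guide scene [ 4.43233e+02 -3.80646e+02  1.92000e-01] iou 0.683
guide both x y yaw z [ 4.44254e+02 -3.80021e+02  1.91000e-01  8.56000e-01] miou 0.667
plate_tray top [ 5.66298e+02  7.91100e+00 -1.13000e-01] iou 0.978
plate_tray scene [ 5.65005e+02  7.60000e+00 -1.21000e-01] iou 0.970
plate_tray both x y yaw z [ 5.65945e+02  7.65800e+00 -1.18000e-01  5.27000e-01] miou 0.973
ring_tray top [ 4.46118e+02  3.74425e+02 -2.29000e-01] iou 0.975
ring_tray scene [ 4.43404e+02  3.73620e+02 -2.56000e-01] iou 0.952
ring_tray both x y yaw z [ 4.45426e+02  3.73811e+02 -2.36000e-01  8.42000e-01] miou 0.958
```

View pics/crop1.png

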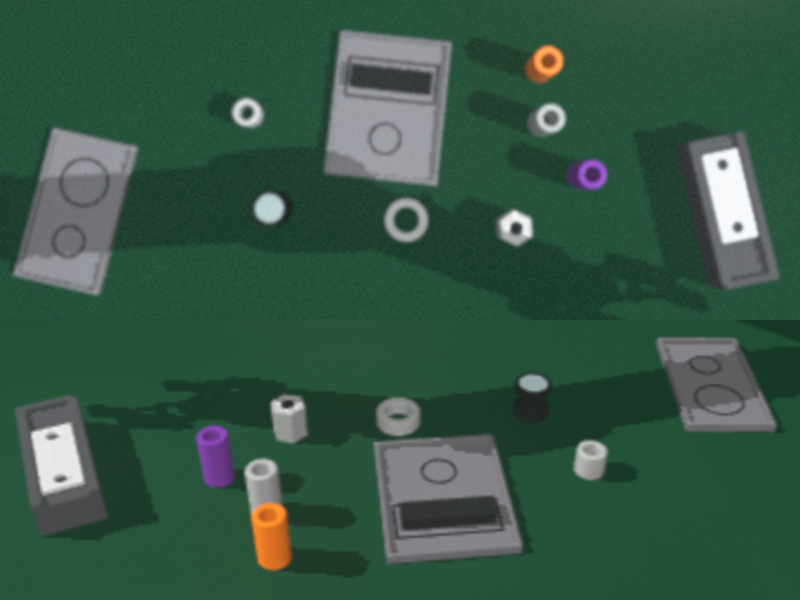

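The crop confirms it: the grey tube at top px (405,184) and scene px (248,217) is the tall sleeve, standing between orange and purple. The hex is off to the side, and the pad is in the far half of the plate tray.

```bash
cat > go.py <<'E'
from h import *
def go(x,y,z,yaw,note=''):
    s=ctrl.read_state(); M=rot(s['tool_rot']); T=R.from_euler('xyz',[np.pi,0,yaw]).as_matrix()
    t=M.T@(np.array([x,y,z])-s['eef_pos'])/10; w=np.degrees(R.from_matrix(M.T@T).as_rotvec())
    print(note,'travel',np.round(t,2),'angular',np.round(w,1))
def loc(o,yaw,dx,dy): return o[0]+dx*np.cos(yaw)-dy*np.sin(yaw), o[1]+dx*np.sin(yaw)+dy*np.cos(yaw)
G=(444.3,-380.0);GY=.195
P=(565.9,7.8);PY=-.117
Q=(445.4,374.0);QY=-.238
E
python3 - <<'E'
from meas import *; from go import *
ims=imgs(); t,s=ims['top'],ims['scene']
A=lambda u,v:(130+u/2-.25,125+v/2-.25); B=lambda u,v:(130+u/2.2222-.3,150+(v-320)/2.2222-.3)
for n,a,b in [('tall top',(551,118),(262,469)),('short top',(248,112),(591,447)),('ring top',(406,220),(398,409)),('hole far',(723,165),(59,482)),('hole near',(738,228),(52,437)),('P circ',(385,139),(438,471)),('pad',(391,80),(448,511)),('Q big',(84,183),(719,400)),('Q small',(68,241),(705,365))]:
    p,e=tri(t,A(*a),s,B(*b)); print(n,np.round(p),round(e,1))
print('exp circ',loc(P,PY,-37,0),'pad',loc(P,PY,33,0),'Qbig',loc(Q,QY,34,0),'Qsmall',loc(Q,QY,-37,0))
go(*loc(G,GY,-54,0),150,GY-np.pi/2,'above'); go(*loc(G,GY,-54,0),38.5,GY-np.pi/2,'down')
E
```

```text
tall top [ 548. -173.   60.] 0.6
short top [559. 170.  34.] 0.9
ring top [435. -12.  20.] 1.0
hole far [ 496. -372.   36.] 0.9
hole near [ 425. -385.   39.] 0.0
P circ [529.  12.   5.] 1.0
pad [599.   5.  13.] 0.3
Q big [479. 367.   3.] 0.9
Q small [411. 383.   4.] 1.5
exp circ (np.float64(529.1529577408438), np.float64(12.119130144345235)) pad (np.float64(598.67438904195), np.float64(3.947802844232627)) Qbig (np.float64(478.4415888618299), np.float64(365.9841778035066)) Qsmall (np.float64(409.44297682683214), np.float64(382.72310062559575))
above travel [-15.1  -23.78   8.13] angular [-0.   0.   8.4]
down travel [-15.1  -23.78  19.28] angular [-0.   0.   8.4]
```

```bash
python3 -m creep '[{"hand":0,"travel":[-15.1,-23.8,8],"angular":[0,0,8.4]},{"hand":0,"travel":[-15.1,-23.8,8],"angular":[0,0,8.4]},{"hand":0,"travel":[-15.1,-23.8,8],"angular":[0,0,8.4]},{"hand":0,"travel":[-15.1,-23.8,8],"angular":[0,0,8.4]},{"hand":0,"travel":[-15.1,-23.8,8],"angular":[0,0,8.4]},{"hand":0,"travel":[-15.1,-23.8,8],"angular":[0,0,8.4]},{"hand":0,"travel":[-15.1,-23.8,8],"angular":[0,0,8.4]},{"hand":0,"travel":[-15.1,-23.8,8],"angular":[0,0,8.4]},{"hand":0,"travel":[-15.1,-23.8,14],"angular":[0,0,8.4]},{"hand":0,"travel":[-15.1,-23.8,14],"angular":[0,0,8.4]},{"hand":0,"travel":[-15.1,-23.8,14],"angular":[0,0,8.4]},{"hand":0,"travel":[-15.1,-23.8,14],"angular":[0,0,8.4]}]'
python3 - <<'E'
from meas import *; from go import *
ims=imgs()
save('a2.png',np.vstack([cv2.resize(ims['top']['frame'][170:290,420:560],(700,600))[:, :][::1]])[:600])
save('a3.png',cv2.resize(ims['scene']['frame'][130:260,90:250],None,fx=4,fy=4))
go(*loc(G,GY,-54,0),38.5,GY-np.pi/2,'down');go(*loc(G,GY,12,0),38.5,GY-np.pi/2,'push'); print(ctrl.read_state()['width'],ctrl.read_state()['eef_pos'])
print(proj(ims['top'],[*loc(G,GY,-54,0),93]))
E
```

```text
clock: 3.1
eef_pos: [391.3, -391.7, 92.3]
tool_rot: [-3.141, -0.001, -1.377]
force: [0.7, 0.5, 0.6]
width: 0.1
down travel [-0.15  0.05  5.44] angular [-0.1 -0.1 -0. ]
push travel [-0.15 -6.55  5.45] angular [-0.1 -0.1 -0. ]
-0.1721023186979023 [ 392.01992345 -391.69170442   92.94118023]
[513.44628039 255.69438134]
```

View pics/a3.png

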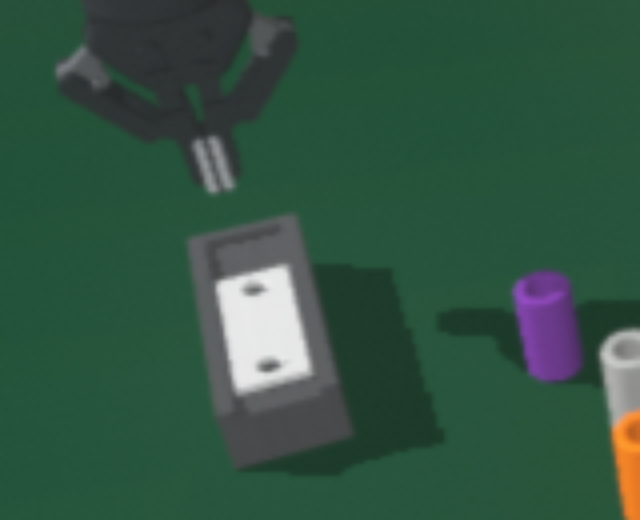

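The closed fingers stand above the bare channel floor, in line with the guide. Next I go down, then push.

```bash
python3 -m creep '[{"hand":0,"travel":[-0.1,0,2.5],"angular":[0,0,0]},{"hand":0,"travel":[-0.1,0,4.5],"angular":[0,0,0]},{"hand":0,"travel":[-0.1,0,5.3],"angular":[0,0,0]},{"hand":0,"travel":[-0.1,0,5.4],"angular":[0,0,0]},{"hand":0,"travel":[-0.1,0,5.4],"angular":[0,0,0]}]'
python3 - <<'E'
from meas import *; from go import *
go(*loc(G,GY,-54,0),38.5,GY-np.pi/2,'now');go(*loc(G,GY,12,0),38.5,GY-np.pi/2,'push')
E
```

```text
clock: 3.7
eef_pos: [392.3, -391.4, 39.8]
tool_rot: [-3.139, -0.004, -1.377]
force: [-0.9, 0.1, 1.8]
width: -0.1
now travel [-0.11  0.08  0.13] angular [-0.1 -0.2 -0.1]
push travel [-0.12 -6.52  0.14] angular [-0.1 -0.2 -0.1]
```

```bash
python3 -m creep '[{"hand":0,"travel":[-0.1,0,0.15],"angular":[0,0,0]},{"hand":0,"travel":[-0.1,-0.3,0.15],"angular":[0,0,0]},{"hand":0,"travel":[-0.1,-0.6,0.15],"angular":[0,0,0]},{"hand":0,"travel":[-0.1,-1,0.15],"angular":[0,0,0]},{"hand":0,"travel":[-0.1,-1.4,0.15],"angular":[0,0,0]},{"hand":0,"travel":[-0.1,-1.8,0.15],"angular":[0,0,0]},{"hand":0,"travel":[-0.1,-2.2,0.15],"angular":[0,0,0]},{"hand":0,"travel":[-0.1,-2.6,0.15],"angular":[0,0,0]},{"hand":0,"travel":[-0.1,-3,0.15],"angular":[0,0,0]},{"hand":0,"travel":[-0.1,-3.4,0.15],"angular":[0,0,0]},{"hand":0,"travel":[-0.1,-3.8,0.15],"angular":[0,0,0]},{"hand":0,"travel":[-0.1,-4.2,0.15],"angular":[0,0,0]},{"hand":0,"travel":[-0.1,-4.6,0.15],"angular":[0,0,0]},{"hand":0,"travel":[-0.1,-5,0.15],"angular":[0,0,0]},{"hand":0,"travel":[-0.1,-5.3,0.15],"angular":[0,0,0]},{"hand":0,"travel":[-0.1,-5.6,0.15],"angular":[0,0,0]},{"hand":0,"travel":[-0.1,-5.8,0.15],"angular":[0,0,0]},{"hand":0,"travel":[-0.1,-5.8,0.15],"angular":[0,0,0]}]'
python3 - <<'E'
from meas import *; from go import *
ims=imgs()
save('b1.png',np.hstack([cv2.resize(ims['scene']['frame'][140:270,90:250],(400,325)),cv2.resize(ims['top']['frame'][170:290,420:560],(380,325))]))
go(*loc(G,GY,12,0),38.5,GY-np.pi/2,'push')
box({'scene':ims['scene']},'plate',[500,-370,36],100,40,36,5,.195)
print(loc(G,GY,73,0))
E
```

```text
clock: 5.5
eef_pos: [449.7, -379.0, 38.4]
tool_rot: [-3.139, -0.004, -1.376]
force: [-1.7, -0.6, 2.5]
width: -0.1
push travel [-0.01 -0.66 -0.  ] angular [-0.2 -0.2 -0. ]
plate scene [ 5.07056e+02 -3.67346e+02  1.90000e-01] iou 0.949
(np.float64(515.9164798771192), np.float64(-365.8550429477432))
```

View pics/b1.png

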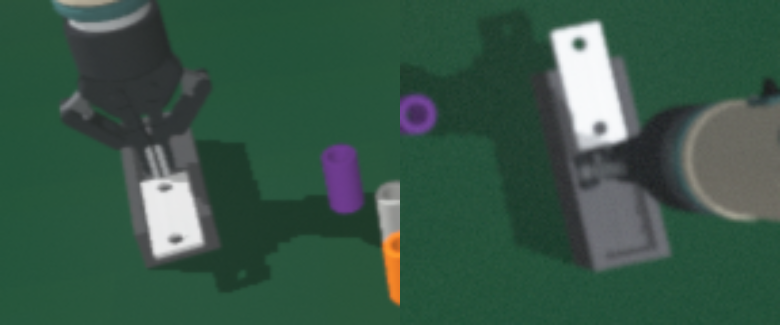

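The plate has slid to local x ≈ 65 and overhangs the open end. About 8 mm remains.

```bash
python3 -m creep '[{"hand":0,"travel":[0,-0.3,0],"angular":[0,0,0]},{"hand":0,"travel":[0,-0.6,0],"angular":[0,0,0]},{"hand":0,"travel":[0,-0.8,0],"angular":[0,0,0]},{"hand":0,"travel":[0,-0.8,0],"angular":[0,0,0]},{"hand":0,"travel":[0,-0.5,0],"angular":[0,0,0]},{"hand":0,"travel":[0,0.5,-5],"angular":[0,0,0]},{"hand":0,"travel":[0,0.5,-10],"angular":[0,0,0]},{"hand":0,"travel":[0,8,-12],"angular":[0,0,0]},{"hand":0,"travel":[0,8,-12],"angular":[0,0,0]}]'
python3 - <<'E'
from meas import *; from go import *
ims=imgs()
box(ims,'plate',[512,-366,36],100,40,36,5,.195)
g=loc((514.5,-366),GY,34,0)
go(*g,110,GY-np.pi/2,'above');go(*g,22.5,GY-np.pi/2,'down')
E
```

```text
clock: 6.55
eef_pos: [368.9, -395.3, 160.1]
tool_rot: [-3.138, -0.006, -1.377]
force: [-0.5, 0.1, -0.5]
width: 0.1
plate top [ 5.17111e+02 -3.65017e+02  2.08000e-01] iou 0.905
plate scene [ 5.14756e+02 -3.65978e+02  1.96000e-01] iou 0.948
plate both x y yaw z [ 5.16654e+02 -3.65096e+02  2.03000e-01  3.68760e+01] miou 0.920
above travel [ -0.05 -18.04   4.93] angular [-0.2 -0.2 -0.1]
down travel [ -0.09 -18.    13.67] angular [-0.2 -0.2 -0.1]
```

```bash
python3 -m creep '[{"hand":0.85,"travel":[0,-5,0],"angular":[0,0,0]},{"hand":0.85,"travel":[0,-10,0],"angular":[0,0,0]},{"hand":0.85,"travel":[-0.1,-18.1,0],"angular":[-0.2,-0.2,0]},{"hand":0.85,"travel":[-0.1,-18.1,4],"angular":[-0.2,-0.2,0]},{"hand":0.85,"travel":[-0.1,-18.1,8],"angular":[-0.2,-0.2,0]},{"hand":0.85,"travel":[-0.1,-18.1,9],"angular":[-0.2,-0.2,0]},{"hand":0.85,"travel":[-0.1,-18.1,9],"angular":[-0.2,-0.2,0]},{"hand":0.85,"travel":[-0.1,-18.1,11.5],"angular":[-0.2,-0.2,0]},{"hand":0.85,"travel":[-0.1,-18.1,13.5],"angular":[-0.2,-0.2,0]},{"hand":0.85,"travel":[-0.1,-18.1,13.7],"angular":[-0.2,-0.2,0]},{"hand":0.85,"travel":[-0.1,-18.1,13.7],"angular":[-0.2,-0.2,0]},{"hand":0.85,"travel":[-0.1,-18.1,13.7],"angular":[-0.2,-0.2,0]}]'
python3 - <<'E'
from meas import *; from go import *
ims=imgs()
save('c1.png',cv2.resize(ims['scene']['frame'][150:280,90:250],(640,520)))
g=loc((516,-365.5),GY,34,0)
go(*g,22.5,GY-np.pi/2,'down')
E
```

```text
clock: 7.95
eef_pos: [549.8, -360.2, 24.4]
tool_rot: [-3.138, -0.003, -1.378]
force: [0.1, -0.2, -0.1]
width: 72.3
down travel [-0.1   0.02  0.15] angular [-0.2 -0.2 -0.1]
```

View pics/c1.png

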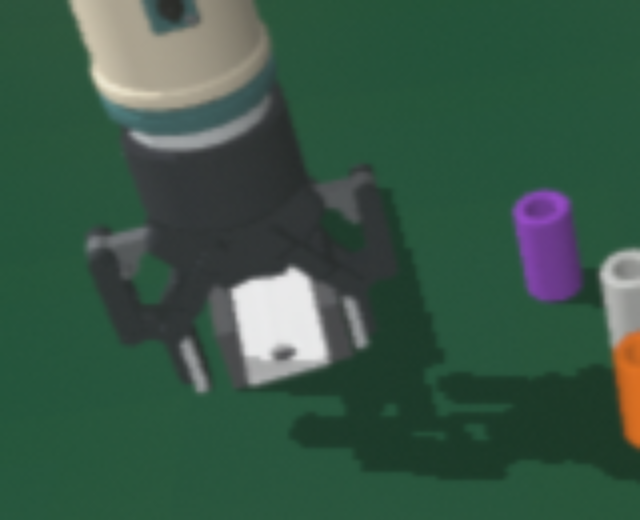

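The fingers straddle the overhanging end, evenly about its middle (px ≈285,368). I close and lift a little.

```bash
python3 -m creep '[{"hand":0.85,"travel":[-0.1,0,0.15],"angular":[0,0,0]},{"hand":0,"travel":[-0.1,0,0.15],"angular":[0,0,0]},{"hand":0,"travel":[-0.1,0,0.15],"angular":[0,0,0]},{"hand":0,"travel":[-0.1,0,0.15],"angular":[0,0,0]},{"hand":0,"travel":[-0.1,0,0.15],"angular":[0,0,0]},{"hand":0,"travel":[-0.1,0,0.15],"angular":[0,0,0]},{"hand":0,"travel":[-0.1,0,0.15],"angular":[0,0,0]},{"hand":0,"travel":[-0.1,0,0.15],"angular":[0,0,0]},{"hand":0,"travel":[-0.1,0,0],"angular":[0,0,0]},{"hand":0,"travel":[-0.1,0,-1],"angular":[0,0,0]},{"hand":0,"travel":[-0.1,0,-3],"angular":[0,0,0]},{"hand":0,"travel":[-0.1,0,-6],"angular":[0,0,0]},{"hand":0,"travel":[-0.1,0,-10],"angular":[0,0,0]},{"hand":0,"travel":[-0.1,0,-10],"angular":[0,0,0]},{"hand":0,"travel":[-0.1,0,-10],"angular":[0,0,0]}]'
python3 - <<'E'
from meas import *; from go import *
ims=imgs()
save('c2.png',np.hstack([cv2.resize(ims['scene']['frame'][130:260,90:250],(400,325)),cv2.resize(ims['top']['frame'][150:270,420:560],(380,325))]))
s=ctrl.read_state(); print(s['eef_pos'],s['tool_rot'],s['width'])
box(ims,'plate',[516,-366,136],100,40,136,5,.195)
E
```

```text
clock: 9.55
eef_pos: [549.8, -359.1, 125.5]
tool_rot: [-3.137, -0.004, -1.378]
force: [-0.4, -0.3, -1.0]
width: 38.1
[ 548.46669919 -358.16999682  123.24226135] [-3.14003998e+00 -1.42001952e-03 -1.37794282e+00] 38.63978558259093
plate top [ 5.15698e+02 -3.66631e+02  1.71000e-01] iou 0.609
plate scene [ 5.16882e+02 -3.67851e+02  2.45000e-01] iou 0.861
plate both x y yaw z [ 5.10133e+02 -3.69081e+02  2.26000e-01  1.30593e+02] miou 0.737
```

View pics/c2.png

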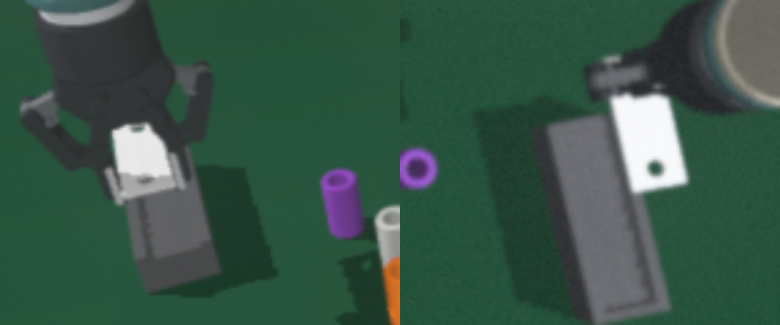

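Run:
```python
from go import *
g=loc(P,PY,33,34); print(g)
go(*g,110,PY,'above');go(*g,5,PY,'down')
```

```text
(np.float64(602.6433194448618), np.float64(37.715355190484225))
above travel [-37.8  -12.92   1.24] angular [ -0.   -0.1 -72.2]
down travel [-37.81 -12.91  11.74] angular [ -0.   -0.1 -72.2]
```

```bash
python3 -m creep '[{"hand":0,"travel":[-3,-1,-0.5],"angular":[0,0,-6]},{"hand":0,"travel":[-7,-2.4,-0.5],"angular":[0,0,-14]},{"hand":0,"travel":[-11,-3.8,-0.5],"angular":[0,0,-22]},{"hand":0,"travel":[-15,-5.1,-0.5],"angular":[0,0,-29]},{"hand":0,"travel":[-19,-6.5,-0.5],"angular":[0,0,-36]},{"hand":0,"travel":[-23,-7.9,-0.5],"angular":[0,0,-44]},{"hand":0,"travel":[-27,-9.2,-0.5],"angular":[0,0,-52]},{"hand":0,"travel":[-31,-10.6,-0.5],"angular":[0,0,-60]},{"hand":0,"travel":[-35,-12,0],"angular":[0,0,-67]},{"hand":0,"travel":[-37,-12.6,1],"angular":[0,0,-71]},{"hand":0,"travel":[-37.8,-12.9,1.2],"angular":[0,0,-72.2]},{"hand":0,"travel":[-37.8,-12.9,1.2],"angular":[0,0,-72.2]},{"hand":0,"travel":[-37.8,-12.9,3],"angular":[0,0,-72.2]},{"hand":0,"travel":[-37.8,-12.9,5],"angular":[0,0,-72.2]},{"hand":0,"travel":[-37.8,-12.9,7],"angular":[0,0,-72.2]},{"hand":0,"travel":[-37.8,-12.9,8.5],"angular":[0,0,-72.2]},{"hand":0,"travel":[-37.8,-12.9,8.8],"angular":[0,0,-72.2]},{"hand":0,"travel":[-37.8,-12.9,8.8],"angular":[0,0,-72.2]},{"hand":0,"travel":[-37.8,-12.9,8.8],"angular":[0,0,-72.2]}]'
python3 - <<'E'
from meas import *; from go import *
ims=imgs()
t,s=ims['top'],ims['scene']
save('d1.png',np.hstack([cv2.resize(s['frame'][185:275,285:385],(400,360),interpolation=cv2.INTER_CUBIC),cv2.resize(t['frame'][130:230,280:380],(400,360),interpolation=cv2.INTER_CUBIC)]))
g=loc(P,PY,33,34); go(*g,5,PY,'down')
st=ctrl.read_state(); print(st['eef_pos'],st['tool_rot'],st['width'])
zb=st['eef_pos'][2]+13.5
box(ims,'plate',[598,4,zb],100,40,zb,5,PY-np.pi/2)
E
```

```text
clock: 11.65
eef_pos: [603.3, 37.1, 35.2]
tool_rot: [3.141, -0.002, -0.119]
force: [0.3, -0.5, 0.5]
width: 38.5
down travel [-0.08 -0.02  3.04] angular [ 0.  -0.2 -0.1]
[603.3534373   37.48167932  35.41715498] [ 3.14132963e+00 -2.87458046e-03 -1.18122506e-01] 38.40794507308839
plate scene [ 5.96212e+02  1.78000e-01 -1.65700e+00] iou 0.721
```

View pics/d1.png

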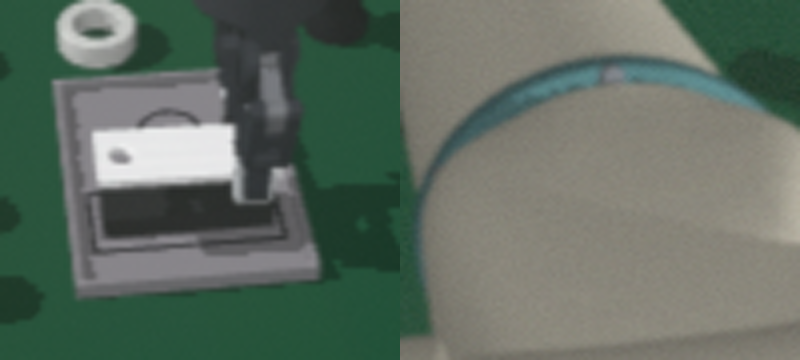

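Run:
```python
from meas import *; from go import *
s=ctrl.get_image('scene')
for n,u,v,z in [('free back',93,133,53.9),('free front',98,184,53.9),('right back',235,125,53.9),('pad front left top',102,195,18),('pad left front bottom',105,238,4)]:
    p=atz(s,285+u/4-.4,185+v/4-.4,z)[:2]-P; c,k=np.cos(PY),np.sin(PY); print(n,np.round([p[0]*c+p[1]*k,-p[0]*k+p[1]*c],1))
```

```text
free back [ 13.2 -50. ]
free front [ 53.5 -50.8]
right back [14.7 28.9]
pad front left top [ 25.6 -46.4]
pad left front bottom [ 45.3 -46.7]
```

The plate is centred over the pad: its free end is at tray y = -50 and its sides at x = 13 and 53. Down.

```bash
python3 -m creep '[{"hand":0,"travel":[-0.05,0,1],"angular":[0,0,0]},{"hand":0,"travel":[-0.05,0,2],"angular":[0,0,0]},{"hand":0,"travel":[-0.05,0,2.6],"angular":[0,0,0]},{"hand":0,"travel":[-0.05,0,2.7],"angular":[0,0,0]},{"hand":0,"travel":[-0.05,0,2.8],"angular":[0,0,0]},{"hand":0,"travel":[-0.05,0,2.85],"angular":[0,0,0]},{"hand":0,"travel":[-0.05,0,2.85],"angular":[0,0,0]}]'
```

```text
clock: 12.6
eef_pos: [602.7, 37.7, 6.7]
tool_rot: [3.141, -0.003, -0.118]
force: [0.0, -0.0, -0.2]
width: 38.8
```

```bash
python3 -m creep '[{"hand":0,"travel":[0,0,0.1],"angular":[0,0,0]},{"hand":0,"travel":[0,0,0.15],"angular":[0,0,0]},{"hand":0,"travel":[0,0,0.15],"angular":[0,0,0]}]'; python3 -c "
from h import *
for i in range(3):
  ctrl.get_image('top'); s=ctrl.read_state(); print(s['eef_pos'],s['force'])"
```

```text
clock: 12.9
eef_pos: [602.8, 37.7, 5.4]
tool_rot: [3.141, -0.003, -0.118]
force: [0.7, -0.5, -0.4]
width: 38.1
[602.83398164  37.70147625   5.34014006] [-0.53500935 -0.1644357  -0.51153917]
[602.8696104   37.73883426   5.37336692] [-0.4008565   0.39424762 -0.27679162]
[602.83549924  37.70552791   5.32656136] [-0.17304901 -0.17639853 -0.27777043]
```

```bash
python3 -m creep '[{"hand":0,"travel":[0,0,0.05],"angular":[0,0,0]},{"hand":0,"travel":[0,0,0.08],"angular":[0,0,0]},{"hand":0,"travel":[0,0,0.08],"angular":[0,0,0]}]'; python3 -m creep '[{"hand":0.5,"travel":[0,0,0],"angular":[0,0,0]},{"hand":0.6,"travel":[0,0,0],"angular":[0,0,0]},{"hand":0.6,"travel":[0,0,0],"angular":[0,0,0]},{"hand":0.6,"travel":[0,0,0],"angular":[0,0,0]},{"hand":0.6,"travel":[0,0,-1],"angular":[0,0,0]},{"hand":0.6,"travel":[0,0,-3],"angular":[0,0,0]},{"hand":0.6,"travel":[0,0,-7],"angular":[0,0,0]},{"hand":0.6,"travel":[0,0,-11],"angular":[0,0,0]},{"hand":0.6,"travel":[0,0,-15],"angular":[0,0,0]},{"hand":0.6,"travel":[0,0,-15],"angular":[0,0,0]}]'
python3 - <<'E'
from go import *
S=(558.8,172)
for y in (np.pi/2,-np.pi/2,0): go(*S,90,y,'above %.2f'%y)
go(*S,4,-np.pi/2+.2,'down')
E
```

```text
clock: 13.35
eef_pos: [602.8, 37.7, 5.2]
tool_rot: [3.141, -0.003, -0.118]
force: [-1.7, -0.1, 5.3]
width: 38.2
clock: 14.35
eef_pos: [606.4, 38.5, 161.7]
tool_rot: [-3.139, -0.014, -0.118]
force: [1.4, 0.0, 0.5]
width: 51.2
above 1.57 travel [ -6.4  -12.68   7.11] angular [  0.6  -0.7 -96.8]
above -1.57 travel [ -6.4  -12.68   7.11] angular [-0.7 -0.6 83.2]
above 0.00 travel [ -6.4  -12.68   7.11] angular [-0.1 -0.8 -6.8]
down travel [ -6.53 -12.66  15.71] angular [-0.6 -0.6 71.8]
```

Run:
```python
from meas import *; from go import *
S=(558.6,171.6)
go(*S,90,PY+np.pi/2,'above'); go(*S,4,PY+np.pi/2,'down')
ims=imgs()
zb=18
box(ims,'plate',[598,4,zb],100,40,zb,5,PY-np.pi/2)
```

```text
above travel [ -6.42 -12.64   7.11] angular [  0.5  -0.7 -90.1]
down travel [ -6.54 -12.62  15.71] angular [  0.5  -0.7 -90.1]
plate scene [597.262   3.644  -1.693] iou 0.915
```

```bash
python3 -m creep '[{"hand":0.7,"travel":[-0.7,-1.4,0],"angular":[0,0,-8]},{"hand":0.7,"travel":[-1.4,-2.6,0],"angular":[0,0,-16]},{"hand":0.7,"travel":[-2,-4,1],"angular":[0,0,-24]},{"hand":0.7,"travel":[-2.6,-5.2,2],"angular":[0,0,-32]},{"hand":0.7,"travel":[-3.2,-6.4,3],"angular":[0,0,-40]},{"hand":0.7,"travel":[-3.8,-7.6,4],"angular":[0,0,-48]},{"hand":0.7,"travel":[-4.4,-8.8,5],"angular":[0,0,-56]},{"hand":0.7,"travel":[-5,-10,6],"angular":[0,0,-64]},{"hand":0.7,"travel":[-5.6,-11.2,7],"angular":[0,0,-72]},{"hand":0.7,"travel":[-6.3,-12.4,7],"angular":[0.5,-0.7,-80]},{"hand":0.7,"travel":[-6.4,-12.6,7],"angular":[0.5,-0.7,-88]},{"hand":0.7,"travel":[-6.4,-12.6,7],"angular":[0.5,-0.7,-90]},{"hand":0.7,"travel":[-6.5,-12.6,9],"angular":[0.5,-0.7,-90]},{"hand":0.7,"travel":[-6.5,-12.6,11],"angular":[0.5,-0.7,-90]},{"hand":0.7,"travel":[-6.5,-12.6,11],"angular":[0.5,-0.7,-90]},{"hand":0.7,"travel":[-6.5,-12.6,11],"angular":[0.5,-0.7,-90]}]'
python3 - <<'E'
from meas import *; from go import *
ims=imgs()
s=ims['scene']
save('e1.png',cv2.resize(s['frame'][160:250,340:440],(600,540),interpolation=cv2.INTER_CUBIC))
go(558.6,171.6,4,PY+np.pi/2,'down')
E
```

```text
clock: 16.15
eef_pos: [551.4, 169.8, 43.9]
tool_rot: [-3.128, 0.004, 1.452]
force: [-0.1, 0.1, 0.1]
width: 59.8
down travel [0.2  0.65 4.09] angular [-0.6  0.1 -0.1]
```

View pics/e1.png

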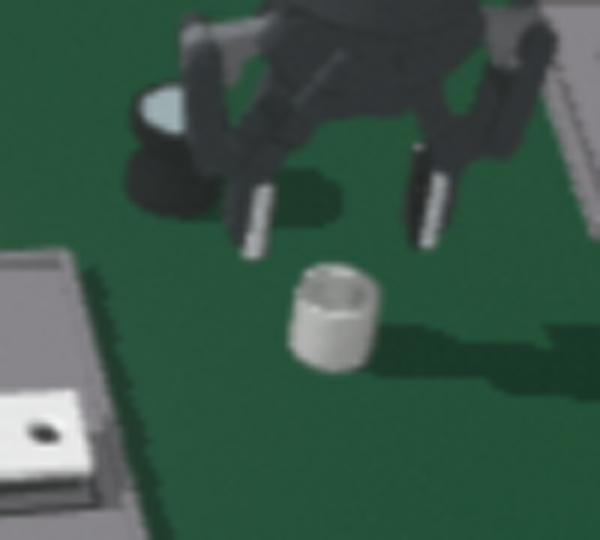

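The fingers are above and straddling the sleeve, about 6 mm behind it as the numbers say. I correct that and grip.

```bash
python3 -m creep '[{"hand":0.7,"travel":[0.2,0.65,0],"angular":[-0.6,0,0]},{"hand":0.7,"travel":[0.2,0.65,0.5],"angular":[-0.6,0,0]},{"hand":0.7,"travel":[0.2,0.65,2.5],"angular":[-0.6,0,0]},{"hand":0.7,"travel":[0.2,0.65,3.9],"angular":[-0.6,0,0]},{"hand":0.7,"travel":[0.2,0.65,4.1],"angular":[-0.6,0,0]},{"hand":0.7,"travel":[0.2,0.65,4.1],"angular":[-0.6,0,0]},{"hand":0,"travel":[0.2,0.65,4.1],"angular":[-0.6,0,0]},{"hand":0,"travel":[0.2,0.65,4.1],"angular":[-0.6,0,0]},{"hand":0,"travel":[0.2,0.65,4.1],"angular":[-0.6,0,0]},{"hand":0,"travel":[0.2,0.65,4.1],"angular":[-0.6,0,0]},{"hand":0,"travel":[0.2,0.65,4.1],"angular":[-0.6,0,0]},{"hand":0,"travel":[0.2,0.65,4.1],"angular":[-0.6,0,0]},{"hand":0,"travel":[0.2,0.65,4.1],"angular":[-0.6,0,0]}]'
python3 - <<'E'
from go import *
s=ctrl.read_state(); print(s['eef_pos'],s['tool_rot'],s['width'])
g=loc(P,PY,-37,0)
go(*s['eef_pos'][:2],90,PY+np.pi/2,'up');go(*g,90,PY+np.pi/2,'above');go(*g,30,PY+np.pi/2,'down')
E
```

```text
clock: 17.55
eef_pos: [559.2, 171.9, 4.9]
tool_rot: [3.141, 0.002, 1.452]
force: [-1.3, -0.3, 6.0]
width: 29.5
[559.16839712 171.94430745   4.88781944] [3.14099379e+00 1.85100846e-03 1.45216861e+00] 29.532954083937323
up travel [-0.02  0.01 -8.51] angular [ 0.   0.1 -0.1]
above travel [-16.24  -1.08  -8.48] angular [ 0.   0.1 -0.1]
down travel [-16.23  -1.09  -2.48] angular [ 0.   0.1 -0.1]
```

```bash
python3 -m creep '[{"hand":0,"travel":[0,0,-1],"angular":[0,0,0]},{"hand":0,"travel":[0,0,-4],"angular":[0,0,0]},{"hand":0,"travel":[-2,0,-7],"angular":[0,0,0]},{"hand":0,"travel":[-5,-0.3,-7],"angular":[0,0,0]},{"hand":0,"travel":[-9,-0.6,-7],"angular":[0,0,0]},{"hand":0,"travel":[-13,-0.9,-7],"angular":[0,0,0]},{"hand":0,"travel":[-15.6,-1.1,-7],"angular":[0,0,0]},{"hand":0,"travel":[-16.2,-1.1,-6],"angular":[0,0,0]},{"hand":0,"travel":[-16.2,-1.1,-4],"angular":[0,0,0]},{"hand":0,"travel":[-16.2,-1.1,-2.4],"angular":[0,0,0]},{"hand":0,"travel":[-16.2,-1.1,-2],"angular":[0,0,0]},{"hand":0,"travel":[-16.2,-1.1,-2],"angular":[0,0,0]},{"hand":0,"travel":[-16.2,-1.1,-2],"angular":[0,0,0]}]'
python3 - <<'E'
from meas import *; from go import *
ims=imgs(); s=ims['scene']
save('f1.png',cv2.resize(s['frame'][185:265,285:385],(600,480),interpolation=cv2.INTER_CUBIC))
st=ctrl.read_state(); print(st['eef_pos'],st['tool_rot'],st['width'])
g=loc(P,PY,-37,0); print(g); go(*g,9.2,PY+np.pi/2,'down')
E
```

```text
clock: 18.85
eef_pos: [529.5, 13.3, 25.7]
tool_rot: [3.14, 0.001, 1.453]
force: [-0.1, -0.8, -2.3]
width: 29.9
[529.65452816  12.89033727  25.89925243] [3.13973330e+00 1.40602485e-03 1.45257844e+00] 30.037272283396256
(np.float64(529.1529577408438), np.float64(12.119130144345235))
down travel [-0.08 -0.04  1.67] angular [ 0.1  0.1 -0.1]
```

View pics/f1.png

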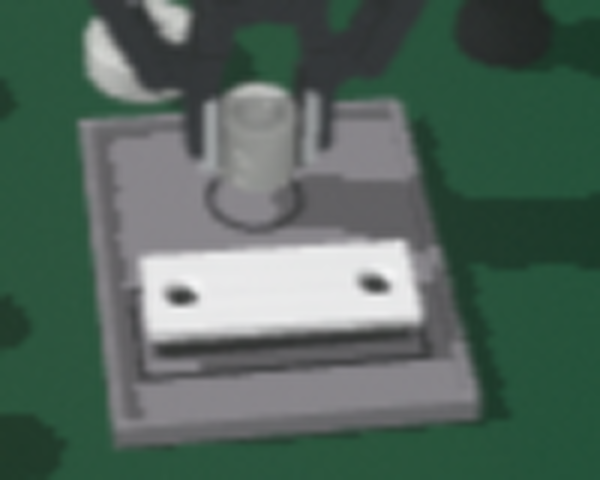

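Run:
```python
from h import *
s=ctrl.get_image('scene')
f=lambda u,v,z: np.round(atz(s,285+u/6-.42,185+v/6-.42,z),1)
print(f(259,110,51),f(255,202,4))
print([np.round((proj(s,p)+.42-[285,185])*6) for p in ([529.6,12.9,51],[529.2,12.1,4])])
```

```text
[530.   12.5  51. ] [530.8  11.5   4. ]
[array([260., 109.]), array([255., 199.])]
```

```bash
python3 -m creep '[{"hand":0,"travel":[-0.1,0,0.8],"angular":[0,0,0]},{"hand":0,"travel":[-0.1,0,1.4],"angular":[0,0,0]},{"hand":0,"travel":[-0.1,0,1.6],"angular":[0,0,0]},{"hand":0,"travel":[-0.1,0,1.7],"angular":[0,0,0]},{"hand":0,"travel":[-0.1,0,1.7],"angular":[0,0,0]},{"hand":0,"travel":[-0.1,0,1.7],"angular":[0,0,0]}]'
```

```text
clock: 19.6
eef_pos: [529.0, 11.5, 8.9]
tool_rot: [3.14, 0.002, 1.452]
force: [-1.1, -0.8, 2.7]
width: 29.9
```

```bash
python3 -m creep '[{"hand":0.45,"travel":[0,0,0],"angular":[0,0,0]},{"hand":0.6,"travel":[0,0,0],"angular":[0,0,0]},{"hand":0.6,"travel":[0,0,0],"angular":[0,0,0]},{"hand":0.6,"travel":[0,0,-1],"angular":[0,0,0]},{"hand":0.6,"travel":[0,0,-3],"angular":[0,0,0]},{"hand":0.85,"travel":[0,0,-7],"angular":[0,0,0]},{"hand":0.85,"travel":[0,0,-11],"angular":[0,0,0]},{"hand":0.85,"travel":[0,0,-11],"angular":[0,0,0]}]'
python3 - <<'E'
from meas import *; from go import *
ims=imgs()
cyl(ims,'ring',[435,-11,0],25,18)
cyl({'scene':ims['scene']},'short_sleeve',[530,12,4],16,38)
R_=(433.8,-12.9)
for y in (0,np.pi/2,QY+np.pi/2,QY): go(*R_,60,y,'above %.2f'%y)
go(*R_,2,QY+np.pi/2,'down')
E
```

```text
clock: 20.4
eef_pos: [532.3, 12.8, 124.2]
tool_rot: [3.131, -0.0, 1.452]
force: [1.8, 0.3, -0.9]
width: 72.4
ring top [425.8  -0. ] area ratio 0.28
ring scene [432.8 -13.3] area ratio 0.94
ring both [427.   -5.6   0. ] res [ 2.41 -0.53  2.48 -1.8 ]
short_sleeve scene [529.5   9.1] area ratio 0.84
above 0.00 travel [-3.51 -9.07  5.82] angular [ 0.1  0.2 83.2]
above 1.57 travel [-3.51 -9.07  5.82] angular [-0.1  0.2 -6.8]
above 1.33 travel [-3.51 -9.07  5.82] angular [-0.   0.2  6.8]
above -0.24 travel [-3.51 -9.07  5.82] angular [ 0.1  0.2 96.8]
down travel [-3.49 -9.07 11.62] angular [-0.   0.2  6.8]
```

```bash
python3 -m creep '[{"hand":0.85,"travel":[-1,-3,0],"angular":[0,0,0]},{"hand":0.85,"travel":[-2.2,-6,1],"angular":[0,0,0]},{"hand":0.85,"travel":[-3.5,-9.1,4],"angular":[0,0.2,0]},{"hand":0.85,"travel":[-3.5,-9.1,6],"angular":[0,0.2,0]},{"hand":0.85,"travel":[-3.5,-9.1,7],"angular":[0,0.2,0]},{"hand":0.85,"travel":[-3.5,-9.1,8],"angular":[0,0.2,0]},{"hand":0.85,"travel":[-3.5,-9.1,8],"angular":[0,0.2,0]},{"hand":0.85,"travel":[-3.5,-9.1,8],"angular":[0,0.2,0]}]'
python3 - <<'E'
from meas import *; from go import *
ims=imgs(); s=ims['scene']
save('g1.png',cv2.resize(s['frame'][160:260,260:385],(750,600),interpolation=cv2.INTER_CUBIC))
go(433.8,-12.9,1.5,PY+np.pi/2,'down')
E
```

```text
clock: 21.45
eef_pos: [432.9, -12.6, 37.8]
tool_rot: [-3.139, -0.0, 1.453]
force: [-0.2, 0.2, -0.5]
width: 72.5
down travel [-0.02  0.03  3.69] angular [-0.1 -0.  -0.1]
```

View pics/g1.png

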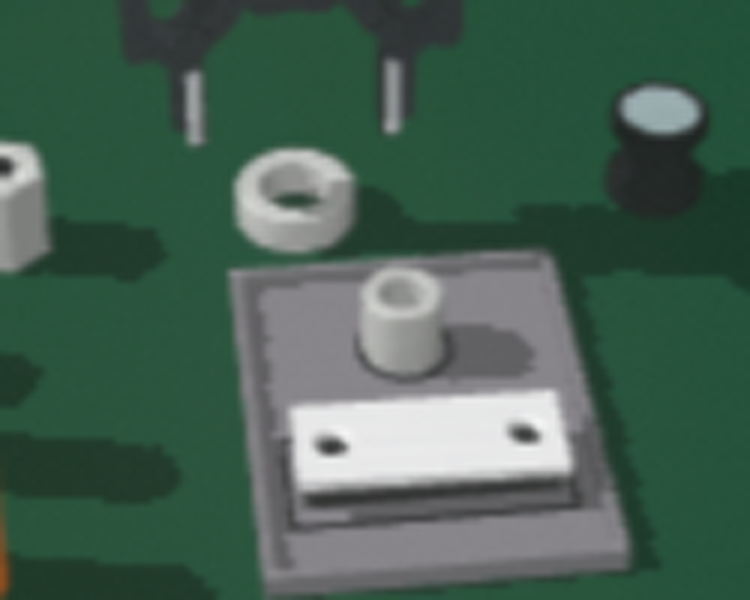

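Kit 1 looks right: the sleeve stands inside its circle, with the line visible all round its foot near (403,365), and the plate lies square on the pad. The open fingers straddle the ring at (295,200). I go down, grip and lift.

```bash
python3 -m creep '[{"hand":0.85,"travel":[0,0,1.5],"angular":[0,0,0]},{"hand":0.85,"travel":[0,0,3],"angular":[0,0,0]},{"hand":0.85,"travel":[0,0,3.6],"angular":[0,0,0]},{"hand":0.85,"travel":[0,0,3.7],"angular":[0,0,0]},{"hand":0.85,"travel":[0,0,3.7],"angular":[0,0,0]},{"hand":0,"travel":[0,0,3.7],"angular":[0,0,0]},{"hand":0,"travel":[0,0,3.7],"angular":[0,0,0]},{"hand":0,"travel":[0,0,3.7],"angular":[0,0,0]},{"hand":0,"travel":[0,0,3.7],"angular":[0,0,0]},{"hand":0,"travel":[0,0,3.7],"angular":[0,0,0]},{"hand":0,"travel":[0,0,3.7],"angular":[0,0,0]},{"hand":0,"travel":[0,0,3.7],"angular":[0,0,0]}]'
python3 - <<'E'
from go import *
s=ctrl.read_state(); print(s['eef_pos'],s['width'])
E
python3 -m creep '[{"hand":0,"travel":[0,0,-0.5],"angular":[0,0,0]},{"hand":0,"travel":[0,0,-3],"angular":[0,0,0]},{"hand":0,"travel":[0,0,-7],"angular":[0,0,0]},{"hand":0,"travel":[0,0,-11],"angular":[0,0,0]},{"hand":0,"travel":[0,0,-11],"angular":[0,0,0]},{"hand":0,"travel":[0,0,-11],"angular":[0,0,0]}]'
python3 - <<'E'
from go import *
g=loc(Q,QY,34,0); print(g)
go(*g,110,QY,'above');go(*g,50,QY,'down')
E
```

```text
clock: 22.75
eef_pos: [433.9, -12.7, 2.4]
tool_rot: [3.141, -0.001, 1.452]
force: [-1.8, -0.1, 9.6]
width: 47.6
[433.89590072 -12.67315876   2.40277207] 47.55766606507977
clock: 23.35
eef_pos: [434.1, -13.4, 113.2]
tool_rot: [3.139, -0.001, 1.451]
force: [-0.3, -0.1, -1.8]
width: 47.5
(np.float64(478.4415888618299), np.float64(365.9841778035066))
above travel [38.2  -0.14  0.35] angular [ 0.1 -0.2 96.8]
down travel [38.19 -0.16  6.35] angular [ 0.1 -0.2 96.8]
```

```bash
python3 -m creep '[{"hand":0,"travel":[2,0,0],"angular":[0,0,6]},{"hand":0,"travel":[5,0,0],"angular":[0,0,14]},{"hand":0,"travel":[8,0,0],"angular":[0,0,22]},{"hand":0,"travel":[11,0,0],"angular":[0,0,30]},{"hand":0,"travel":[14,0,0],"angular":[0,0,38]},{"hand":0,"travel":[17,0,0],"angular":[0,0,46]},{"hand":0,"travel":[20,0,0],"angular":[0,0,54]},{"hand":0,"travel":[23,0,0],"angular":[0,0,62]},{"hand":0,"travel":[26,0,0],"angular":[0,0,70]},{"hand":0,"travel":[29,0,0],"angular":[0,0,78]},{"hand":0,"travel":[32,0,0],"angular":[0,0,85]},{"hand":0,"travel":[35,-0.1,0],"angular":[0,0,91]},{"hand":0,"travel":[37.4,-0.1,0],"angular":[0,0,95]},{"hand":0,"travel":[38.2,-0.1,2],"angular":[0,-0.2,96.8]},{"hand":0,"travel":[38.2,-0.1,5],"angular":[0,-0.2,96.8]},{"hand":0,"travel":[38.2,-0.1,8],"angular":[0,-0.2,96.8]},{"hand":0,"travel":[38.2,-0.1,8.5],"angular":[0,-0.2,96.8]},{"hand":0,"travel":[38.2,-0.1,8.5],"angular":[0,-0.2,96.8]},{"hand":0,"travel":[38.2,-0.1,8.5],"angular":[0,-0.2,96.8]}]'
python3 - <<'E'
from meas import *; from go import *
ims=imgs(); s=ims['scene']; t=ims['top']
save('i1.png',np.hstack([cv2.resize(s['frame'][140:220,410:500],(450,400),interpolation=cv2.INTER_CUBIC),cv2.resize(t['frame'][180:280,125:212],(348,400),interpolation=cv2.INTER_CUBIC)]))
g=loc(Q,QY,34,0); go(*g,6.5,QY,'down')
e=ctrl.read_state()['eef_pos']; print(e)
k=lambda p: np.round((proj(s,p)+.4-[410,140])*5)
print('ring c',k([e[0],e[1],e[2]+16]),'circ',k([*g,4]),'bottom',k([e[0],e[1],e[2]-2]))
E
```

```text
clock: 25.25
eef_pos: [479.5, 366.2, 29.1]
tool_rot: [3.141, -0.001, -0.239]
force: [0.1, -0.1, -1.2]
width: 47.8
down travel [-0.14  0.09  2.34] angular [-0.  -0.1 -0.1]
[479.95165767 366.56466817  29.85441798]
ring c [236. 166.] circ [217. 229.] bottom [229. 194.]
```

View pics/i1.png

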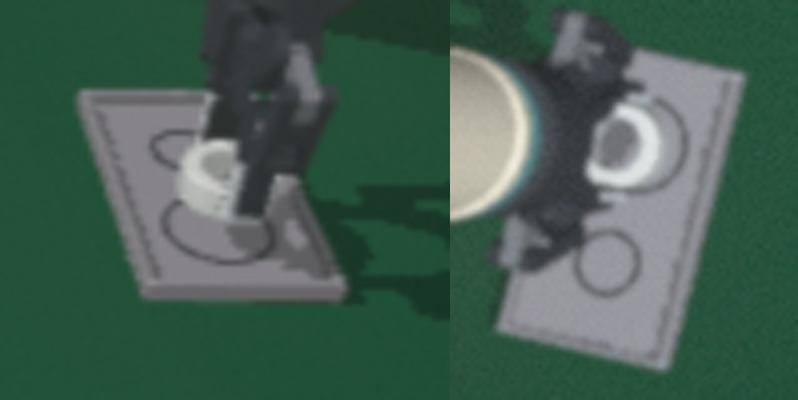

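Run:
```python
from meas import *; from go import *
ims=imgs(); t=ims['top']; s=ims['scene']
g=loc(Q,QY,34,0); e=ctrl.read_state()['eef_pos']
k=lambda p: (proj(t,p)+.4-[125,180])*4
kk=lambda p: (proj(s,p)+.4-[410,140])*5
def c(o,r,z,k): P=np.array([k([o[0]+r*x,o[1]+r*y,z]) for x,y in circ]); return np.round([*P.min(0),*P.max(0)])
print('top: ring top box',c(e,25,e[2]+15.6,k),'circle box',c(g,27.5,4,k))
print('scene: ring top box',c(e,25,e[2]+15.6,kk),'circle box',c(g,27.5,4,kk), 'small',c(loc(Q,QY,-37,0),18,4,k),c(loc(Q,QY,-37,0),18,4,kk))
```

```text
top: ring top box [118.  99. 207. 188.] circle box [144. 101. 238. 194.]
scene: ring top box [186. 139. 286. 196.] circle box [163. 197. 271. 261.] small [128. 235. 190. 297.] [152. 132. 219. 169.]
```

Run:
```python
from meas import *; from go import *
ims=imgs(); e=ctrl.read_state()['eef_pos']; print(e)
for c,im in ims.items():
    P=np.array([proj(im,[e[0]+25*x,e[1]+25*y,e[2]-2.4+z]) for x,y in circ for z in (0,18)]); print(c,'pred',P.min(0).round(1),P.max(0).round(1))
    for d in ctrl.regions_of(c,'ring')[:2]:
        v,u=np.where(maskc(d['region'])[2]); print(c,d['confidence'],u.min(),v.min(),u.max(),v.max(),len(u))
```

```text
[479.66162526 366.22627979  29.47406687]
top pred [154.3 204.5] [179.3 226.7]
top 0.61 160 207 178 226 179
scene pred [445.3 167.4] [466.7 184.5]
scene 0.7 361 174 377 195 308
scene 0.38 252 183 266 203 272
```

The ring matches the predicted outline in both views, to within 1 px, and is level. I lower it onto the circle.

```bash
python3 -m creep '[{"hand":0,"travel":[-0.1,0,1],"angular":[0,0,0]},{"hand":0,"travel":[-0.1,0,1.8],"angular":[0,0,0]},{"hand":0,"travel":[-0.1,0,2.1],"angular":[0,0,0]},{"hand":0,"travel":[-0.1,0,2.25],"angular":[0,0,0]},{"hand":0,"travel":[-0.1,0,2.35],"angular":[0,0,0]},{"hand":0,"travel":[-0.1,0,2.35],"angular":[0,0,0]},{"hand":0,"travel":[-0.1,0,2.35],"angular":[0,0,0]}]'
```

```text
clock: 26.35
eef_pos: [477.6, 365.6, 6.5]
tool_rot: [3.139, -0.0, -0.239]
force: [-3.7, -3.0, 11.4]
width: 47.4
```

```bash
python3 -m creep '[{"hand":0.65,"travel":[0,0,0],"angular":[0,0,0]},{"hand":0.7,"travel":[0,0,0],"angular":[0,0,0]},{"hand":0.7,"travel":[0,0,0],"angular":[0,0,0]},{"hand":0.7,"travel":[0,0,-1],"angular":[0,0,0]},{"hand":0.7,"travel":[0,0,-3],"angular":[0,0,0]},{"hand":0.7,"travel":[0,0,-7],"angular":[0,0,0]},{"hand":0.7,"travel":[0,0,-12],"angular":[0,0,0]},{"hand":0.7,"travel":[0,0,-16],"angular":[0,0,0]},{"hand":0.7,"travel":[0,0,-16],"angular":[0,0,0]},{"hand":0.7,"travel":[0,0,-16],"angular":[0,0,0]}]'
python3 - <<'E'
from meas import *; from go import *
ims=imgs()
for c,im in ims.items():
    e=(*loc(Q,QY,34,0),4)
    P=np.array([proj(im,[e[0]+25*x,e[1]+25*y,e[2]+z]) for x,y in circ for z in (0,18)]); print(c,'pred',P.min(0).round(1),P.max(0).round(1))
    for d in ctrl.regions_of(c,'ring')[:3]:
        v,u=np.where(maskc(d['region'])[2]); print(c,d['confidence'],u.min(),v.min(),u.max(),v.max(),len(u))
s=ims['scene']['frame']; cv2.imwrite('/tmp/s.png',s)
T=(547.6,-173)
for y in (QY,np.pi/2,-np.pi/2,1.33): go(*T,140,y,'above %.2f'%y)
E
```

```text
clock: 27.35
eef_pos: [478.2, 366.3, 168.0]
tool_rot: [3.141, -0.002, -0.239]
force: [-0.6, -0.3, -1.6]
width: 59.7
top pred [158.6 205.5] [182.9 227.2]
top 0.7 161 207 182 227 305
scene pred [443.2 174.2] [464.3 191.3]
scene 0.74 442 175 463 191 293
scene 0.46 240 212 256 235 305
above -0.24 travel [19.61 50.62  2.72] angular [ 0.3  0.1 -0. ]
above 1.57 travel [19.61 50.62  2.72] angular [ 1.000e-01  3.000e-01 -1.037e+02]
above -1.57 travel [19.61 50.62  2.72] angular [ 0.3 -0.1 76.3]
above 1.33 travel [19.61 50.62  2.72] angular [  0.2   0.3 -89.9]
```

```bash
python3 -m creep '[{"hand":0.7,"travel":[1,2.6,0],"angular":[0,0,-5]},{"hand":0.7,"travel":[2.5,6.5,0],"angular":[0,0,-12]},{"hand":0.7,"travel":[4,10.3,0],"angular":[0,0,-19]},{"hand":0.7,"travel":[5.5,14.2,0],"angular":[0,0,-26]},{"hand":0.7,"travel":[7,18,0],"angular":[0,0,-33]},{"hand":0.7,"travel":[8.5,22,0],"angular":[0,0,-40]},{"hand":0.7,"travel":[10,25.8,0],"angular":[0,0,-47]},{"hand":0.7,"travel":[11.5,29.7,0],"angular":[0,0,-54]},{"hand":0.7,"travel":[13,33.5,0],"angular":[0,0,-61]},{"hand":0.7,"travel":[14.5,37.4,0],"angular":[0,0,-68]},{"hand":0.7,"travel":[16,41.3,0],"angular":[0,0,-75]},{"hand":0.7,"travel":[17.5,45.2,0],"angular":[0,0,-82]},{"hand":0.7,"travel":[18.8,48.5,1],"angular":[0,0,-87]},{"hand":0.7,"travel":[19.6,50.6,2],"angular":[0.2,0.3,-89.9]},{"hand":0.7,"travel":[19.6,50.6,4],"angular":[0.2,0.3,-89.9]},{"hand":0.7,"travel":[19.6,50.6,6],"angular":[0.2,0.3,-89.9]},{"hand":0.7,"travel":[19.6,50.6,7],"angular":[0.2,0.3,-89.9]},{"hand":0.7,"travel":[19.6,50.6,7],"angular":[0.2,0.3,-89.9]},{"hand":0.7,"travel":[19.6,50.6,7],"angular":[0.2,0.3,-89.9]}]'
python3 - <<'E'
from meas import *; from go import *
ims=imgs(); s=ims['scene']
save('j1.png',np.hstack([cv2.resize(s['frame'][160:270,200:300],(400,440),interpolation=cv2.INTER_CUBIC),cv2.resize(s['frame'][140:220,410:500],(400,440),interpolation=cv2.INTER_CUBIC)]))
go(547.6,-173,14,QY+np.pi/2,'down')
E
```

```text
clock: 29.45
eef_pos: [547.6, -172.5, 97.2]
tool_rot: [-3.141, -0.001, 1.331]
force: [0.3, 0.8, 0.3]
width: 59.6
down travel [-0.04 -0.06  8.4 ] angular [ 0.1 -0.  -0.1]
```

View pics/j1.png

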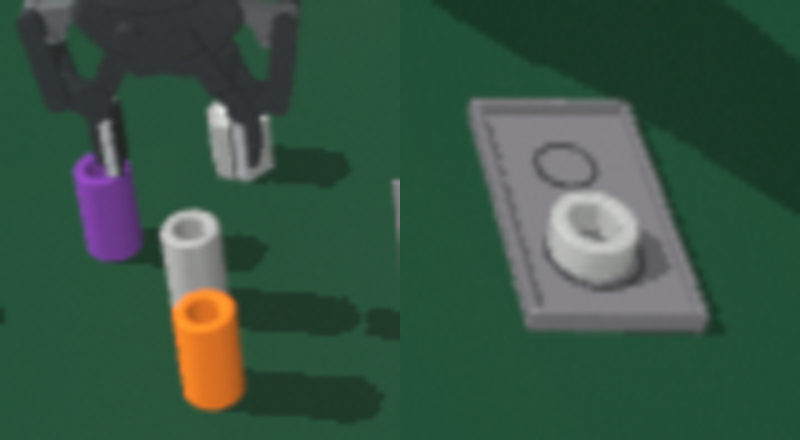

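Run:
```python
from meas import *; from go import *
s=ctrl.get_image('scene'); k=lambda *p: np.round((proj(s,p)+.4-[200,160])*4)
e=ctrl.read_state()['eef_pos']; d=np.array([np.cos(QY+np.pi/2),np.sin(QY+np.pi/2),0])*30
print('tips',k(*(e+d+[0,0,6])),k(*(e-d+[0,0,6])),'tall top',k(547.6,-173,60))
```

```text
tips [239. 168.] [126. 167.] tall top [191. 229.]
```

The grey sleeve is where predicted, with its top at (191,229) in the crop, and the fingers are clear of purple and orange. The ring sits in its circle. I grip the sleeve.

```bash
python3 -m creep '[{"hand":0.7,"travel":[0,0,2],"angular":[0,0,0]},{"hand":0.7,"travel":[0,0,4.5],"angular":[0,0,0]},{"hand":0.7,"travel":[0,0,7],"angular":[0,0,0]},{"hand":0.7,"travel":[0,0,8.2],"angular":[0,0,0]},{"hand":0.7,"travel":[0,0,8.4],"angular":[0,0,0]},{"hand":0.7,"travel":[0,0,8.4],"angular":[0,0,0]},{"hand":0,"travel":[0,0,8.4],"angular":[0,0,0]},{"hand":0,"travel":[0,0,8.4],"angular":[0,0,0]},{"hand":0,"travel":[0,0,8.4],"angular":[0,0,0]},{"hand":0,"travel":[0,0,8.4],"angular":[0,0,0]},{"hand":0,"travel":[0,0,8.4],"angular":[0,0,0]},{"hand":0,"travel":[0,0,8.4],"angular":[0,0,0]},{"hand":0,"travel":[0,0,8.4],"angular":[0,0,0]}]'; python3 -c "
from h import *; print(ctrl.read_state()['eef_pos'])"; python3 -m creep '[{"hand":0,"travel":[0,0,-0.5],"angular":[0,0,0]},{"hand":0,"travel":[0,0,-3],"angular":[0,0,0]},{"hand":0,"travel":[0,0,-7],"angular":[0,0,0]},{"hand":0,"travel":[0,0,-11],"angular":[0,0,0]},{"hand":0,"travel":[0,0,-12],"angular":[0,0,0]},{"hand":0,"travel":[0,0,-12],"angular":[0,0,0]}]'
python3 - <<'E'
from go import *
g=loc(Q,QY,-37,0); print(g)
go(*g,130,QY+np.pi/2,'above');go(*g,50,QY+np.pi/2,'down')
E
```

```text
clock: 30.9
eef_pos: [549.2, -172.9, 15.5]
tool_rot: [3.138, -0.0, 1.331]
force: [-0.2, -0.2, 6.6]
width: 31.2
[ 549.19354841 -172.88103022   15.5128406 ]
clock: 31.5
eef_pos: [549.7, -173.4, 137.3]
tool_rot: [3.135, 0.0, 1.33]
force: [0.4, 0.6, -1.7]
width: 31.2
(np.float64(409.44297682683214), np.float64(382.72310062559575))
above travel [ 50.66 -26.88   0.55] angular [ 0.4  0.  -0.2]
down travel [ 50.66 -26.94   8.55] angular [ 0.4  0.  -0.2]
```

```bash
python3 -m creep '[{"hand":0,"travel":[2.6,-1.4,0],"angular":[0,0,0]},{"hand":0,"travel":[6.5,-3.5,0],"angular":[0,0,0]},{"hand":0,"travel":[10.4,-5.5,0],"angular":[0,0,0]},{"hand":0,"travel":[14.3,-7.6,0],"angular":[0,0,0]},{"hand":0,"travel":[18.2,-9.7,0],"angular":[0,0,0]},{"hand":0,"travel":[22.1,-11.7,0],"angular":[0,0,0]},{"hand":0,"travel":[26,-13.8,0],"angular":[0,0,0]},{"hand":0,"travel":[30,-15.9,0],"angular":[0,0,0]},{"hand":0,"travel":[34,-18,0],"angular":[0,0,0]},{"hand":0,"travel":[38,-20.2,0],"angular":[0,0,0]},{"hand":0,"travel":[42,-22.3,0],"angular":[0,0,0]},{"hand":0,"travel":[46,-24.4,0],"angular":[0,0,0]},{"hand":0,"travel":[49,-26,0],"angular":[0.4,0,-0.2]},{"hand":0,"travel":[50.7,-26.9,1],"angular":[0.4,0,-0.2]},{"hand":0,"travel":[50.7,-26.9,4],"angular":[0.4,0,-0.2]},{"hand":0,"travel":[50.7,-26.9,7],"angular":[0.4,0,-0.2]},{"hand":0,"travel":[50.7,-26.9,9],"angular":[0.4,0,-0.2]},{"hand":0,"travel":[50.7,-26.9,10],"angular":[0.4,0,-0.2]},{"hand":0,"travel":[50.7,-26.9,10],"angular":[0.4,0,-0.2]},{"hand":0,"travel":[50.7,-26.9,10],"angular":[0.4,0,-0.2]}]'
python3 - <<'E'
from meas import *; from go import *
ims=imgs(); s=ims['scene']; t=ims['top']
save('k1.png',np.hstack([cv2.resize(s['frame'][140:220,410:500],(450,400),interpolation=cv2.INTER_CUBIC),cv2.resize(t['frame'][180:280,125:212],(348,400),interpolation=cv2.INTER_CUBIC)]))
g=loc(Q,QY,-37,0); go(*g,19.3,QY+np.pi/2,'down')
e=ctrl.read_state()['eef_pos']; print(e)
for n,im,o,f in(('scene',s,[410,140],5),('top',t,[125,180],4)):
    k=lambda p:(proj(im,p)+.4-o)*f
    def c(o,r,z): P=np.array([k([o[0]+r*x,o[1]+r*y,z]) for x,y in circ]); return np.round([*P.min(0),*P.max(0)])
    print(n,'tube top',c(e,16,e[2]+44.5),'bottom',c(e,16,e[2]-15.5),'circle',c(g,18,4))
E
```

```text
clock: 33.5
eef_pos: [409.9, 383.1, 35.5]
tool_rot: [-3.141, 0.0, 1.334]
force: [-0.2, 0.6, -2.0]
width: 30.9
down travel [-0.11 -0.08  1.71] angular [ 0.  -0.1  0. ]
[410.49527929 383.55723564  36.36756861]
scene tube top [186.  17. 248.  50.] bottom [164. 110. 224. 143.] circle [152. 132. 219. 169.]
top tube top [ 71. 241. 130. 301.] bottom [118. 237. 174. 293.] circle [128. 235. 190. 297.]
```

View pics/k1.png

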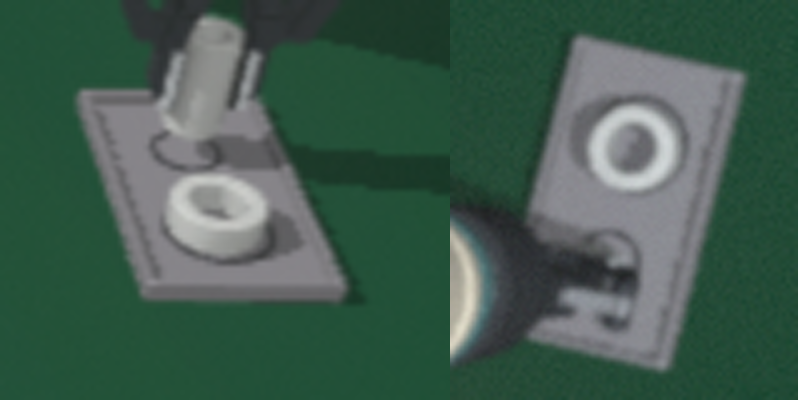

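The tube's foot heads into the small circle. Predicted and seen outlines agree within about 1.5 mm. I lower and release.

```bash
python3 -m creep '[{"hand":0,"travel":[-0.05,0,0.8],"angular":[0,0,0]},{"hand":0,"travel":[-0.05,0,1.3],"angular":[0,0,0]},{"hand":0,"travel":[-0.05,0,1.5],"angular":[0,0,0]},{"hand":0,"travel":[-0.05,0,1.6],"angular":[0,0,0]},{"hand":0,"travel":[-0.05,0,1.65],"angular":[0,0,0]},{"hand":0,"travel":[-0.05,0,1.7],"angular":[0,0,0]},{"hand":0,"travel":[-0.05,0,1.7],"angular":[0,0,0]}]'
```

```text
clock: 34.3
eef_pos: [410.3, 383.2, 19.6]
tool_rot: [3.141, -0.002, 1.334]
force: [-0.4, -0.8, -0.5]
width: 31.2
```

```bash
python3 -m creep '[{"hand":0,"travel":[-0.05,0,0.05],"angular":[0,0,0]},{"hand":0,"travel":[-0.05,0,0.07],"angular":[0,0,0]},{"hand":0,"travel":[-0.05,0,0.07],"angular":[0,0,0]}]'; python3 -m creep '[{"hand":0.45,"travel":[0,0,0],"angular":[0,0,0]},{"hand":0.6,"travel":[0,0,0],"angular":[0,0,0]},{"hand":0.6,"travel":[0,0,0],"angular":[0,0,0]},{"hand":0.6,"travel":[0,0,-1],"angular":[0,0,0]},{"hand":0.6,"travel":[0,0,-3],"angular":[0,0,0]},{"hand":0.6,"travel":[0,0,-6],"angular":[0,0,0]},{"hand":0.6,"travel":[0,0,-10],"angular":[0,0,0]},{"hand":0.6,"travel":[0,0,-14],"angular":[0,0,0]},{"hand":0.6,"travel":[-5,0,-16],"angular":[0,0,0]},{"hand":0.6,"travel":[-10,0,-16],"angular":[0,0,0]},{"hand":0.6,"travel":[-14,0,-16],"angular":[0,0,0]},{"hand":0.6,"travel":[-14,0,-16],"angular":[0,0,0]}]'
python3 - <<'E'
from meas import *; from go import *
ims=imgs(); s=ims['scene']; t=ims['top']
save('l1.png',np.vstack([np.hstack([cv2.resize(s['frame'][140:220,410:500],(400,300),interpolation=cv2.INTER_CUBIC),cv2.resize(t['frame'][180:280,125:212],(400,300),interpolation=cv2.INTER_CUBIC)]),np.hstack([cv2.resize(s['frame'][150:270,230:390],(400,300),interpolation=cv2.INTER_CUBIC),cv2.resize(t['frame'][120:220,280:420],(400,300),interpolation=cv2.INTER_CUBIC)])]))
for n,im in ims.items():
    for o,h,r,nm in ((loc(Q,QY,-37,0),60,16,'tall_sleeve'),(loc(P,PY,-37,0),30,16,'short_sleeve'),(loc(Q,QY,34,0),18,25,'ring')):
        c=best(n,im,nm,[*o,4])
        if c is None: print(n,nm,'none'); continue
        f=lambda p: hullc([proj(im,q) for q in prism(p+r*circ,4,h)])[0]-c[1]
        x=least_squares(f,o,diff_step=1e-3).x; print(n,nm,'offset from place',np.round(x-o,1))
box(ims,'plate',[598,4,18],100,40,18,5,PY-np.pi/2); print(loc(P,PY,33,0))
E
```

```text
clock: 34.6
eef_pos: [410.3, 383.2, 19.5]
tool_rot: [3.14, -0.003, 1.334]
force: [-0.8, -0.2, 5.3]
width: 31.5
clock: 35.8
eef_pos: [375.3, 239.2, 179.1]
tool_rot: [3.14, 0.006, 1.329]
force: [0.5, 0.4, 0.0]
width: 51.6
top tall_sleeve offset from place [-1.3 -0.5]
top short_sleeve offset from place [-0.8 -2.1]
top ring offset from place [-1.8  0.1]
scene tall_sleeve offset from place [-2.9  0.2]
scene short_sleeve offset from place [-0.5 -2.5]
scene ring none
plate top [598.485   4.5    -1.72 ] iou 0.868
plate scene [596.784   3.185  -1.69 ] iou 0.938
plate both x y yaw z [598.029   3.79   -1.706  18.922] miou 0.895
(np.float64(598.67438904195), np.float64(3.947802844232627))
```

View pics/l1.png

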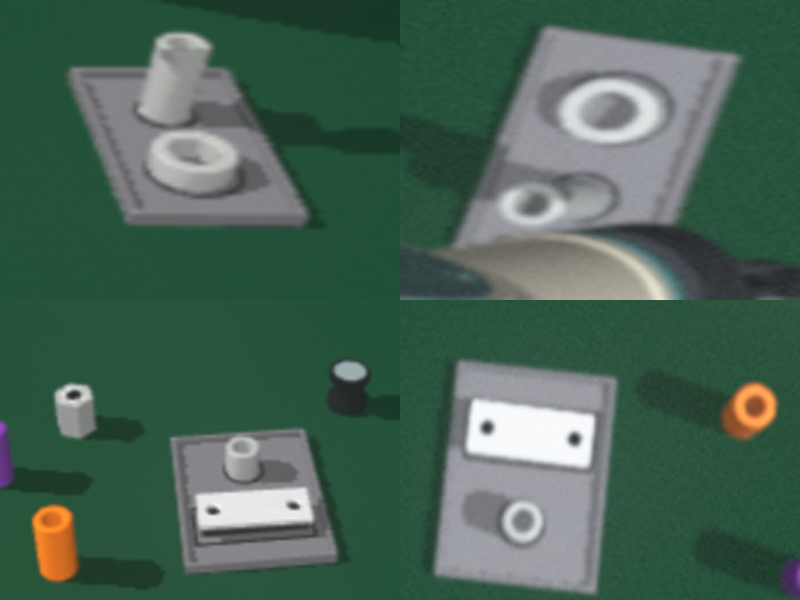

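```bash
python3 -m creep '[{"hand":0.6,"travel":[-5,0,-2],"angular":[0,0,0]},{"hand":0.6,"travel":[-10,0,-2],"angular":[0,0,0]},{"hand":0.6,"travel":[-14,5,-2],"angular":[0,0,0]},{"hand":0.6,"travel":[-18,8,-2],"angular":[0,0,0]},{"hand":0.6,"travel":[-22,8,-2],"angular":[0,0,0]},{"hand":0.6,"travel":[-26,8,-2],"angular":[0,0,0]},{"hand":0.6,"travel":[-26,8,-2],"angular":[0,0,0]},{"hand":0.6,"travel":[-26,8,-2],"angular":[0,0,0]}]'
python3 - <<'E'
from meas import *; from go import *
def avg(c):
    L=[ctrl.get_image(c) for _ in range(6)]; im=L[0]; im['frame']=np.mean([l['frame'] for l in L],0).astype(np.uint8); return im
ims={c:avg(c) for c in('top','scene')}; rows=[]
for nm,h in(('tall',60),('short',30)):
    g=loc(Q,QY,-37,0) if nm=='tall' else loc(P,PY,-37,0); r=[]
    for n,im in ims.items():
        c=proj(im,[*g,4+h/2*(n=='top')]); f=12 if n=='top' else 12; w,hh=33,25; o=np.round(c-[w/2,hh/2]).astype(int)
        r.append(cv2.convertScaleAbs(cv2.resize(im['frame'][o[1]:o[1]+hh,o[0]:o[0]+w],(w*f,hh*f),interpolation=cv2.INTER_CUBIC),alpha=1.2))
        k=lambda p:(proj(im,p)+.5-o)*f
        def b(q,rr,z): Pp=np.array([k([q[0]+rr*x,q[1]+rr*y,z]) for x,y in circ]); return np.round([*Pp.min(0),*Pp.max(0)])
        d=k([g[0]+1,g[1],4])-k([*g,4]); print(nm,n,'circle r18',b(g,18,4),'foot r16',b(g,16,4),'top r16',b(g,16,4+h),'px per mm x',np.round(d,1))
    rows.append(np.hstack(r))
save('m1.png',np.vstack(rows))
E
```

```text
clock: 37.1
eef_pos: [394.1, -24.7, 198.3]
tool_rot: [3.141, -0.003, 1.332]
force: [0.7, 1.2, -0.3]
width: 51.6
tall top circle r18 [170.  57. 354. 243.] foot r16 [181.  68. 344. 233.] top r16 [ 43.  80. 218. 256.] px per mm x [ 0.2 -5.2]
tall scene circle r18 [127. 113. 287. 204.] foot r16 [136. 118. 278. 199.] top r16 [ 187. -100.  335.  -21.] px per mm x [2.  2.5]
short top circle r18 [110.  76. 293. 258.] foot r16 [120.  86. 282. 248.] top r16 [116.  72. 284. 239.] px per mm x [-0.  -5.1]
short scene circle r18 [109.  99. 290. 221.] foot r16 [119. 105. 280. 214.] top r16 [121.  -8. 285. 100.] px per mm x [1.2 3.3]
```

View pics/m1.png

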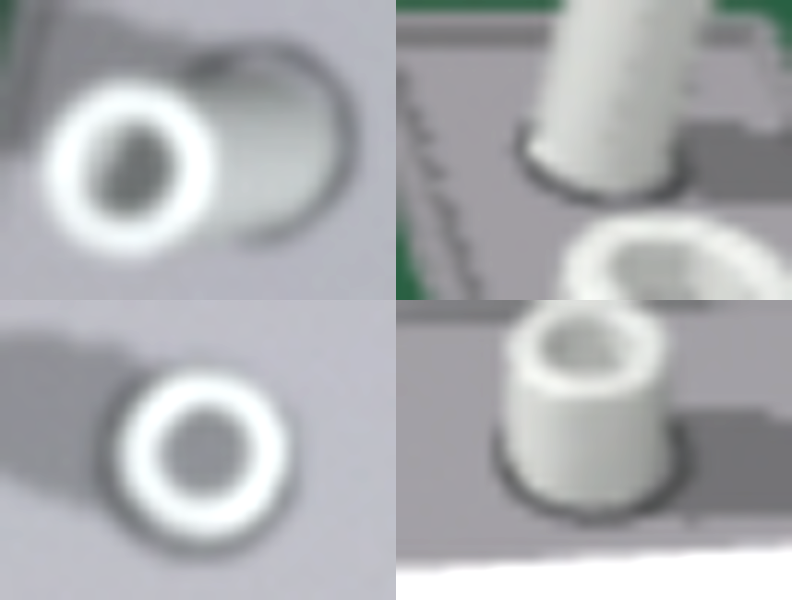

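In the close crop, both sleeves stand upright inside their circle lines. Their top rims are within about 1 mm of the predicted boxes: tall 43–217 against 43–218 px, short 113–292 against 116–284 px. I hand in.

```bash
python3 -c "
from h import *; print(ctrl.finish_job())"
```

```text
the job is handed in; nothing more can be done
None
```

I made up both kits in the order asked and handed the job in about 38 s into the 131 s limit.

- **Plate:** I pushed it along the guide until it stuck out about 39 mm, gripped it by that end and laid it flat on the pad. In the last check it was within about 1 mm and 0.02 rad of the pad centre, using both views together. The scene camera alone read about 2 mm off.
- **Short sleeve:** It stands upright in the plate tray's circle.
- **Ring and tall sleeve:** The ring lies flat in the large circle of the other tray and the tall sleeve stands upright in the small one. I took the grey tube and left the orange and purple look-alikes alone.
- **Left alone:** I did not touch the hexagonal spacer or the loupe, and both still show standing in the last view.

**Checks that disagreed:**
- The network outlines put the short and tall sleeves 1.5 to 3 mm off their circle centres. The last close crop showed both inside their circle lines, with their tops within about 1 mm of where they should be, so I trusted the crop.
- The final scene-camera check did not detect the ring. The top camera put it about 1.8 mm off centre, still inside its circle.

The largest wrist force I read was about 12 N, against the 120 N limit.

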